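Ready the tube jig and hold its clamp open

TASK

Get the blue gluing jig ready for a tube: of the three red spacer rings, put the one that fits the jig's steel post without rattling fully down on the post, and let go of it. Then take the black handle, pull the spring-loaded clamp back, away from the post, until its red pointer stands at the yellow clip, and finish while still holding it there, so that a colleague can load the tube. Leave the yellow clip, the other two rings and everything else on the bench where they are.

Things in the scene. Friction and masses are not known exactly. Their poses are not given: they have to be found in the camera images.
- jig: Fixed blue jig, base plate 140 x 320 x 12 mm thick. Origin at table height on the jig's centre line; y points along that line from the handle to the post, z up. Directions below are along these axes. Steel guide rails (top 28 mm above the table) flank the clamp; a scale (top 22 mm) runs along its +x side. Only post, clamp and clip rise above 30 mm.
- post_base (a point): Foot of the upright steel post, on its axis, on the base plate's upper face (12 mm above the table). Post 18 mm in diameter, 32 mm high, top 6 mm tapered to 11 mm. A ring that is home has its underside at this height. The clamp's jaw (44 mm wide, top 44 mm above the table) rests 31 mm from the axis on the -y side; to +x and -x the plate is bare.
- clamp: Spring-return slide with handle, jaw and pointer in one piece; slides only along y, axes as the jig's. Origin on the plate's upper face under the handle, 30 mm to -y of the jig's origin at rest. Pulling towards -y opens it (up to 100 mm); a spring returns it: about 4 N at rest, 1.3 N more per 10 mm, 10 to 14 N at the clip.
- handle_grip (a point): Grip point in the middle of the upright black handle plate, 60 mm above the table. The plate is 16 mm thick along the pulling direction (y), 50 mm wide along x, and stands from 32 to 84 mm above the table on the slide, whose flat top is 32 mm above the table.
- pointer_tip (a point): Tip of the red pointer (4 mm wide), which sticks out of the clamp to +x below the handle, 44 mm from the centre line, and moves with the clamp.
- marker: Yellow clip on the scale, 22 (x) x 12 (y) x 10 mm high: the wanted place of the pointer. Origin in the middle of its underside, 22 mm above the table; axes as the jig's. It stands 45 to 75 mm to -y of the resting pointer. The pointer is at the clip when its tip has the clip's jig y, within half the clip's width. A knock can push it along.
- mat: Fixed thin grey mat 190 x 230 mm, 4 mm thick, on which the three rings lie. Origin under its centre.
- ring_small: Red plastic spacer ring, 34 mm outside, 14 mm bore, 20 mm high: too small for the post. Lies flat; origin at the centre of its underside.
- ring_medium: Red plastic spacer ring, 42 mm outside, 21 mm bore, 20 mm high, about 40 g: the one that fits the 18 mm post. Lies flat; origin at the centre of its underside.
- ring_large: Red plastic spacer ring, 50 mm outside, 29 mm bore, 20 mm high: it would rattle on the post. Lies flat; origin at the centre of its underside.
- glue: Bystander: small white glue bottle with blue label and cap, 36 mm in diameter, 100 mm high, standing. Origin under its centre.
- driver: Bystander: screwdriver with orange handle, 180 mm long, lying.
- tape: Bystander: yellow tape roll, 80 mm in diameter, 25 mm high, lying flat.
- jar: Bystander: amber glass jar with black cap, 60 mm in diameter, 70 mm high, standing.
Things that resemble listed ones, but are neither listed nor needed, are in the scene too. Leave any green look-alike of the ring_medium alone.

How it is judged:
By the outcome, as a careful person would: the job done as asked, in the order asked, and still so for the second after the job is handed in, while the arm keeps its last pose, push and grip.
It also fails if it takes over 51 s, if anything falls off the work surface, if the arm or the gripper's body presses on something with over 40 N, if the wrist force passes 120 N, or if a joint passes its speed limit or range.

ROBOT

A 7-joint arm with a two-finger parallel gripper is mounted at the origin on the work surface. World frame = base frame: x ahead of the robot, y to its left, z up, the work surface at z = 0. Lengths are in m, angles in rad, forces in N, time in s.
With the tool pointing down it reaches from about 0.4 to 0.925 m from the base axis. Payload 4.1 kg.
Tool frame: the origin (TCP) lies at the very end of the fingers, on their centre line; the grasp point (between the pads) lies 19 mm behind it (robot.grip_depth is the distance from the TCP to the grasp point, in m); z points along the fingers, y is the direction in which the jaws open and shut (so a half turn about z gives the same grasp; the last joint's range is limited). The gripper opens to 85 mm and grips with 20 to 120 N. Pads are 22 mm wide; open, the fingers measure 114 mm over their backs; the gripper's body (76 mm by 85 mm) begins 54 mm behind the grasp point. The pads swing forward as they close: fully open they stand 13 mm farther back than shut.
Start: joints at [-1.235, 0.398, 0.045, 1.537, -0.019, 1.207, -0.051], TCP at [0.274, 0.59, 0.192] pointing down, gripper open.
Joint ranges: [-2.82, 2.82], [-0.49, 2.23], [-1.37, 1.46], [0, 2.46], [-1.36, 4.5], [0.23, 2], [-2.94, 2.94]. Speed limits (rad/s): [2.57, 2.57, 3.14, 3.14, 3.14, 3.14, 3.14].

INTERFACE

Orientations are given as [roll, pitch, yaw] about the fixed x, y, z axes, in that order (R = Rz(yaw) Ry(pitch) Rx(roll)).
In Python, from rig import monitor, vision, workorder, robot gives the robot as it stands.
- The arm moves only by the shell command python3 -m inch 'ROWS'. ROWS is JSON, a list of rows, each an object with "grip": the closure in counts, from 0 (fully open) to 255 (shut); "slide": the shift along the world's x, y, z in m, a list of three; "angular": the turn, a rotation vector about the world's x, y, z in rad, a list of three. In form: [{"grip": grip, "slide": [dx, dy, dz], "angular": [rx, ry, rz]}, ...]. A call has 1 to 12 rows; each row shifts and turns the commanded pose from where the row before left it; what a row does not reach is not made up. A row lasts 1/8 s, in which the tool goes at most 62.5 mm and 10.7 degrees, less where a joint would pass 70% of its speed; a pose out of reach is approached as far as the arm can. A call with a gripper value outside its range is refused whole. The fingers move at their own pace and stop on an object; the grip force is fixed at half the most. Time passes only in rows, so rows that do not move let the fingers close. It gives the time, the measured TCP pose, the force and the opening at its end, in the units of the state.
- monitor.get_obs(): the state, without advancing time (a new reading comes with each control period).
- vision.read_camera(name): name is "scene" or "top" or "wrist"; returns a dict with "img" (480x640x3 uint8, red, green, blue), "z_map" (480x640 float32, m along the optical axis (not along the pixel's ray), 0 where there is no reading), "camera_matrix" (3x3 intrinsics, pixels), "pose" (4x4, takes a point from camera to world coordinates). Camera axes: x right, y down, z forward; pixel columns grow to the right and rows downward; lengths in m; the calibration is good to about 2 mm. A picture is of the moment at which its call begins.
- workorder.sign_off(): hands the job in, once; it reports no verdict.
The state is a dict: "time": time; "joints": joint angles; "joint_vel": joint speeds; "joint_torque": joint torques, N m; "tcp_pos": TCP position; "ee_rot": TCP orientation; "force": force on the tool from outside, world axes, zero at the start; "ft_torque": the same for the moment, N m; "width": opening from 0.0 (shut) to 1.0 (fully open).
Only numpy, scipy, OpenCV 4.12 (cv2) and the standard library are available. Lean on these libraries where they do the work, as an engineer would, in place of code of your own. Each camera call takes 0.05 s, during which the arm holds its last target. There are 200 camera calls.

## Working session

There is one attempt and no reset: what is moved stays moved. The work goes in short steps, Python scripts to look and compute and a shell command to move; the robot and the scene stay as the last step left them, time stands still between calls to the robot, and variables do not carry over. Pictures are saved under pics/ and viewed, about 8 in all and at most 12, crops included, and the job is handed in when it is done.

```bash
mkdir -p pics
cat > h.py <<'E'
from rig import monitor, vision, workorder, robot
import numpy as np, cv2
def cap(n):
    d=vision.read_camera(n); np.savez(f'{n}.npz',**d); return d
def load(n): return dict(np.load(f'{n}.npz'))
def save(img,f): cv2.imwrite('pics/'+f,img[:,:,::-1])
def pt(d,u,v,z=None):
    K,P=d['camera_matrix'],d['pose']
    r=P[:3,:3]@np.linalg.inv(K)@np.array([u,v,1.]); o=P[:3,3]
    if z is None: return o+r*d['z_map'][int(v),int(u)]
    return o+r*(z-o[2])/r[2]
E
python3 - <<'E'
from h import *
for n in('top','scene'):
    d=cap(n); save(d['img'],n+'0.png'); print(d['pose'][:3,3])
s=monitor.get_obs(); print(s)
E
```

```text
[ 0.2570223  -0.03012851  1.44558893]
[0.90568603 0.60485711 1.0950598 ]
{'time': 0.1, 'joints': array([-1.23502656,  0.39913485,  0.04504168,  1.53775164, -0.01870414,
        1.20689885, -0.05069331]), 'joint_vel': array([-1.44264496e-03, -3.95862285e-04,  2.12467377e-03, -3.20927350e-03,
        1.70621192e-05, -2.44601666e-03,  8.71552598e-04]), 'joint_torque': array([ 3.97748983e-03, -4.76266909e+01,  1.37048073e+00, -2.54949921e+01,
        1.19940660e-02,  4.96527966e-03,  1.17922610e-05]), 'tcp_pos': array([0.27349611, 0.58895822, 0.1912577 ]), 'ee_rot': array([-3.13982571e+00,  1.21435936e-04,  2.70693534e+00]), 'force': array([-0.35979443, -0.64785998,  0.41750755]), 'ft_torque': array([-0.00247119, -0.03019526,  0.04087559]), 'width': 1.0050496490861733}
```

View pics/top0.png

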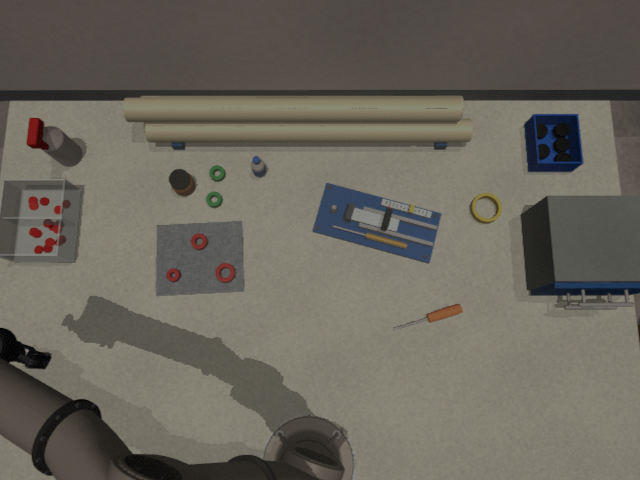

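View pics/scene0.png

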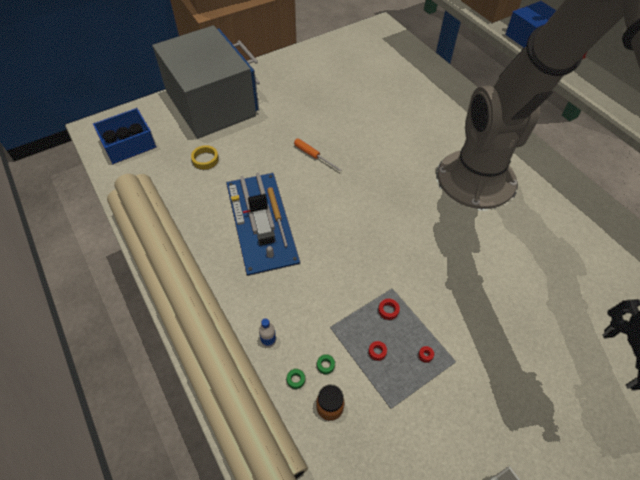

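The top view shows the jig around (377,222), with the post near (334,208) and the black handle near (388,218). On the mat, the medium ring is at (199,242). A second screwdriver lies on the jig. I'll enlarge these areas.

Run:
```python
from h import *
d=load('top'); im=d['img']
a=cv2.resize(im[178:268,308:448],None,fx=5.7,fy=5.7,interpolation=cv2.INTER_CUBIC); save(a,'jig0.png')
hsv=cv2.cvtColor(im,cv2.COLOR_RGB2HSV)
m=((((hsv[...,0]<8)|(hsv[...,0]>172))&(hsv[...,1]>130)&(hsv[...,2]>80))*255).astype('uint8')
m[:225]=0;m[:,:155]=0;m[300:]=0;m[:,250:]=0
for c in cv2.findContours(m,0,2)[0]:
    if cv2.contourArea(c)<20: continue
    (u,v),r=cv2.minEnclosingCircle(c); print(u,v,r,pt(d,u,v,.024),2*r/d['camera_matrix'][0,0]*1.42)
for uv in((334,208),(388,218),(441,225)):print(uv,pt(d,*uv))
```

```text
172.6764678955078 274.3235168457031 6.275907516479492 [0.46328671 0.35155351 0.024     ] 0.03221927490005927
224.8783721923828 272.3108215332031 9.276822090148926 [0.46848547 0.21654373 0.024     ] 0.04762538012815016
198.57142639160156 240.85714721679688 7.657299518585205 [0.5517701 0.2886173 0.024    ] 0.039311069759004856
(334, 208) [ 0.63598939 -0.06683236  0.041903  ]
(388, 218) [ 0.59706253 -0.20190604  0.08901947]
(441, 225) [ 0.6001067 -0.3551344 -0.0006915]
```

View pics/jig0.png

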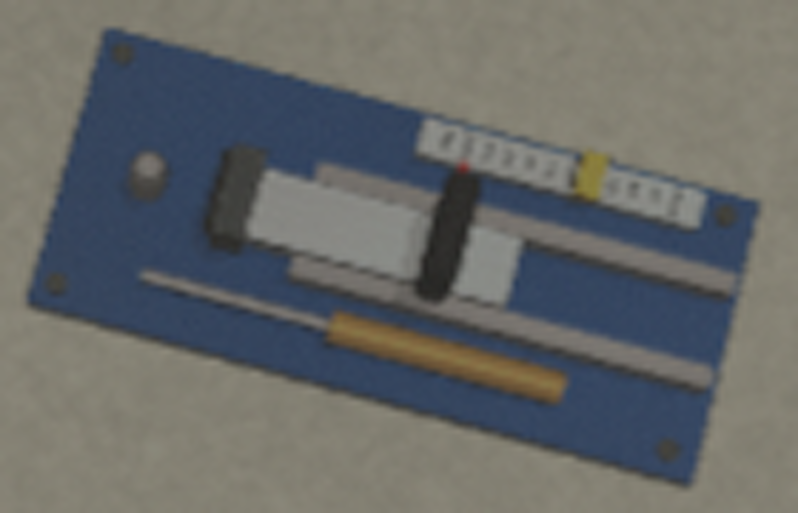

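```bash
cat >> h.py <<'E'
def jig():
    d=load('top'); f=lambda u,v,z: pt(d,308+(u+.5)/5.7-.5,178+(v+.5)/5.7-.5,z)
    c=[f(u,v,.012) for u,v in((107,28),(760,203),(690,485),(30,303))]
    o=np.mean(c,0); y=(c[0]+c[3]-c[1]-c[2]); y[2]=0; y/=np.linalg.norm(y); x=np.array([y[1],-y[0],0])
    o[2]=0
    return o,x,y,f,c
E
python3 - <<'E'
from h import *
o,x,y,f,c=jig(); print(o,x,y,np.degrees(np.arctan2(x[1],x[0])))
for n,u,v,z in(('post',149,162,.044),('handle',452,222,.084),('tip',463,166,.024),('clip',593,174,.032),('jaw',237,196,.044),('sdtip',142,275,.016),('sdh',335,328,.024),('glue',0,0,0)):
    p=f(u,v,z) if n!='glue' else pt(load('top'),257,160)
    print(n,p.round(4),((p-o)@x).round(4),((p-o)@y).round(4))
print([np.linalg.norm(c[i]-c[i-1]).round(3) for i in range(4)])
w=cap('wrist'); print(w['pose'].round(3)); 
T=robot; print([a for a in dir(robot) if a[0]!='_'])
E
```

```text
[ 0.60554304 -0.18176141  0.        ] [ 0.96248827 -0.2713233   0.        ] [0.2713233  0.96248827 0.        ] -15.743026245438314
post [ 0.6408 -0.0661  0.044 ] 0.0026 0.1209
handle [ 0.6022 -0.1998  0.084 ] 0.0016 -0.0183
tip [ 0.6443 -0.2131  0.024 ] 0.0458 -0.0197
clip [ 0.6383 -0.2723  0.032 ] 0.0561 -0.0783
jaw [ 0.6246 -0.1064  0.044 ] -0.0021 0.0777
sdtip [ 0.594  -0.0632  0.016 ] -0.0433 0.1109
sdh [ 0.567 -0.152  0.024] -0.0452 0.0182
glue [0.7486 0.1318 0.0978] 0.0526 0.3406
[np.float64(0.139), np.float64(0.318), np.float64(0.139), np.float64(0.316)]
[[ 0.421  0.874  0.242  0.212]
 [ 0.907 -0.406 -0.114  0.618]
 [-0.002  0.268 -0.963  0.373]
 [ 0.     0.     0.     1.   ]]
['PlanningError', 'grip_depth']
```

```bash
python3 -m inch '[{"grip":0,"slide":[0.028,-0.03,0],"angular":[0,0,-0.18]},{"grip":0,"slide":[0.028,-0.03,0],"angular":[0,0,-0.18]},{"grip":0,"slide":[0.028,-0.03,0],"angular":[0,0,-0.18]},{"grip":0,"slide":[0.028,-0.03,0],"angular":[0,0,-0.18]},{"grip":0,"slide":[0.028,-0.03,0],"angular":[0,0,-0.18]},{"grip":0,"slide":[0.028,-0.03,0],"angular":[0,0,-0.18]},{"grip":0,"slide":[0.028,-0.03,-0.01],"angular":[0,0,-0.18]},{"grip":0,"slide":[0.028,-0.03,-0.01],"angular":[0,0,-0.18]},{"grip":0,"slide":[0.028,-0.03,-0.01],"angular":[0,0,-0.18]},{"grip":0,"slide":[0.026,-0.03,-0.01],"angular":[0,0,-0.18]},{"grip":0,"slide":[0,0,0],"angular":[0,0,-0.05]},{"grip":0,"slide":[0,0,0],"angular":[0,0,0]}]'
python3 - <<'E'
from h import *
d=cap('wrist'); im=d['img']; save(im,'w1.png')
hsv=cv2.cvtColor(im,cv2.COLOR_RGB2HSV)
m=((((hsv[...,0]<8)|(hsv[...,0]>172))&(hsv[...,1]>130)&(hsv[...,2]>60))*255).astype('uint8')
for c in cv2.findContours(m,0,2)[0]:
    if cv2.contourArea(c)<300: continue
    (u,v),r=cv2.minEnclosingCircle(c); print(u,v,r,pt(d,u,v,.024))
s=monitor.get_obs(); print(s['tcp_pos'],s['ee_rot'],s['joints'])
E
```

```text
time: 1.65
tcp_pos: [0.5516, 0.2893, 0.1517]
ee_rot: [-3.141, 0.001, 0.857]
force: [0.0, 0.5, -1.2]
width: 1.003
309.9591369628906 314.79962158203125 24.554407119750977 [0.4724169  0.22110895 0.024     ]
213.92105102539062 224.5 19.242143630981445 [0.46674726 0.35255473 0.024     ]
324.74053955078125 213.8541259765625 22.172014236450195 [0.55329861 0.29123831 0.024     ]
[0.55137237 0.28999058 0.15193613] [-3.14118285e+00  4.39126531e-04  8.58395948e-01] [-0.93800543  0.42516158  0.51647108  1.6623445  -0.22903301  1.11528049
 -1.07067529]
```

View pics/w1.png

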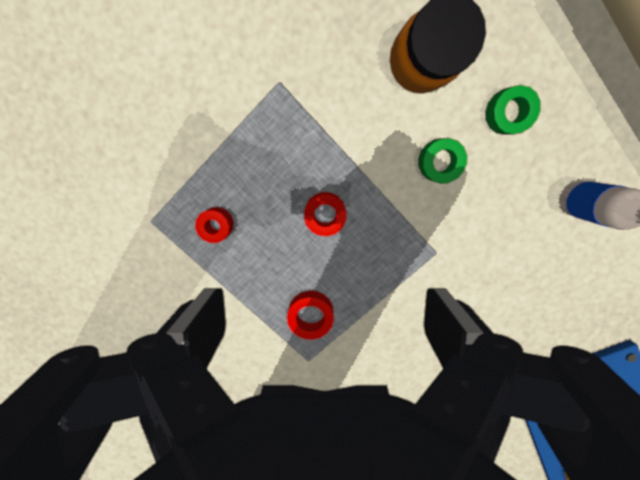

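```bash
python3 -m inch '[{"grip":0,"slide":[0.001,0,-0.045],"angular":[0,0,0]},{"grip":0,"slide":[0,0,-0.045],"angular":[0,0,0]},{"grip":0,"slide":[0,0,-0.037],"angular":[0,0,0]},{"grip":60,"slide":[0,0,-0.02],"angular":[0,0,0]},{"grip":255,"slide":[0,0,0],"angular":[0,0,0]},{"grip":255,"slide":[0,0,0],"angular":[0,0,0]},{"grip":255,"slide":[0,0,0],"angular":[0,0,0]},{"grip":255,"slide":[0,0,0],"angular":[0,0,0]},{"grip":255,"slide":[0,0,0],"angular":[0,0,0]},{"grip":255,"slide":[0,0,0],"angular":[0,0,0]}]'
```

```text
time: 2.95
tcp_pos: [0.5528, 0.2896, 0.0054]
ee_rot: [3.141, -0.0, 0.857]
force: [0.2, 0.0, -0.6]
width: -0.001
```

The fingers shut completely, so the grasp missed. I'll back straight up and look.

Run:
```python
from h import *
a=cap('scene'); b=cap('wrist')
A=cv2.resize(a['img'][270:430,270:480],(640,488),interpolation=cv2.INTER_CUBIC); B=cv2.resize(b['img'],(640,480))
save(cv2.resize(np.hstack([A[:480],B]),(800,300)),'miss.png')
```

```text
(no output)
```

View pics/miss.png

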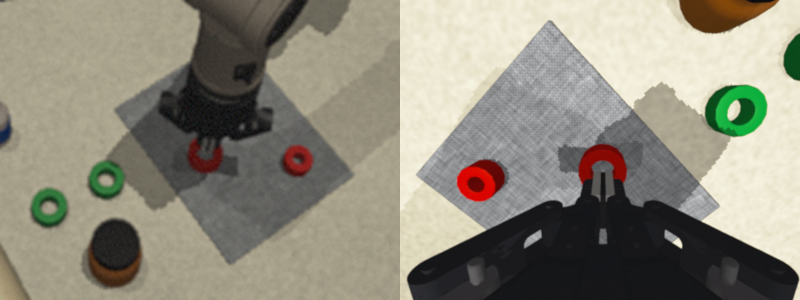

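```bash
cat >> h.py <<'E'
def redring(d,near,rout=.021,z0=.019,z1=.030,rad=.05):
    from scipy.optimize import least_squares
    im=d['img']; hsv=cv2.cvtColor(im,cv2.COLOR_RGB2HSV)
    m=((hsv[...,0]<8)|(hsv[...,0]>172))&(hsv[...,1]>130)&(hsv[...,2]>40)&(d['z_map']>0)
    v,u=np.nonzero(m); K=d['camera_matrix']; Z=d['z_map'][v,u]
    p=np.c_[(u-K[0,2])/K[0,0]*Z,(v-K[1,2])/K[1,1]*Z,Z]@d['pose'][:3,:3].T+d['pose'][:3,3]
    p=p[(p[:,2]>z0)&(p[:,2]<z1)&(np.hypot(*(p[:,:2]-near[:2]).T)<rad)]
    # annulus fit: points should lie between bore and outer radii
    g=lambda c:(lambda r:np.maximum(0,r-rout)+np.maximum(0,.0105-r))(np.hypot(p[:,0]-c[0],p[:,1]-c[1]))
    s=least_squares(g,np.median(p[:,:2],0),diff_step=1e-4); return s.x,np.median(p[:,2]),len(p),s.cost,p
E
python3 - <<'E'
from h import *
t=monitor.get_obs(); print(t['tcp_pos'])
for n in('wrist','scene'):
    d=load(n); r=redring(d,t['tcp_pos']); p=r[4]; print(n,r[:4],p.min(0),p.max(0))
r=redring(load('top'),[.552,.29]); print(r[:4])
E
```

```text
[0.55276851 0.28959443 0.00526109]
wrist (array([0.55240897, 0.29015166]), np.float64(0.023428970087978077), 2312, np.float64(2.474353446887624e-07)) [0.53267693 0.27175195 0.01901333] [0.57286736 0.31058679 0.02595736]
scene (array([0.5534514 , 0.28975031]), np.float64(0.02335722580862365), 125, np.float64(7.885571344532258e-08)) [0.5368645  0.27105511 0.01901341] [0.57363549 0.31001649 0.02831815]
(array([0.55169336, 0.28831902]), np.float64(0.0236833682716332), 128, np.float64(5.6409578885603345e-08))
```

Run:
```python
from h import *
d=load('wrist'); save(cv2.resize(d['img'][200:420,220:430],None,fx=2.7,fy=2.7,interpolation=cv2.INTER_CUBIC),'miss2.png')
for v in range(240,340,10): print(v,[pt(d,u,v).round(3).tolist() for u in(316,330)])
```

```text
240 [[0.562, 0.307, 0.023], [0.567, 0.303, 0.022]]
250 [[0.559, 0.304, 0.025], [0.564, 0.299, 0.023]]
260 [[0.55, 0.294, 0.003], [0.556, 0.289, 0.004]]
270 [[0.546, 0.29, 0.003], [0.552, 0.284, 0.002]]
280 [[0.557, 0.3, 0.053], [0.562, 0.296, 0.054]]
290 [[0.557, 0.3, 0.064], [0.561, 0.296, 0.064]]
300 [[0.557, 0.3, 0.072], [0.561, 0.297, 0.073]]
310 [[0.557, 0.3, 0.08], [0.561, 0.297, 0.08]]
320 [[0.558, 0.3, 0.089], [0.558, 0.294, 0.08]]
330 [[0.558, 0.3, 0.095], [0.558, 0.294, 0.087]]
```

View pics/miss2.png

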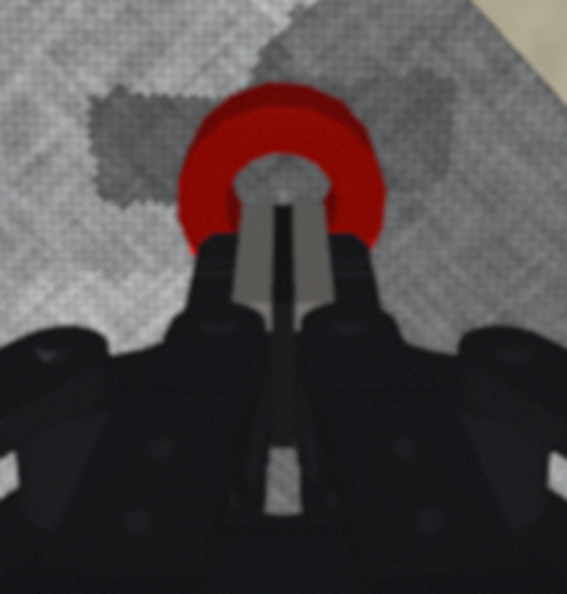

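Run:
```python
from h import *
t=monitor.get_obs()['tcp_pos']
for n in('scene','wrist'):
    d=load(n); K=d['camera_matrix']; v,u=np.nonzero(d['z_map']>0); Z=d['z_map'][v,u]
    p=np.c_[(u-K[0,2])/K[0,0]*Z,(v-K[1,2])/K[1,1]*Z,Z]@d['pose'][:3,:3].T+d['pose'][:3,3]
    k=(np.hypot(*(p[:,:2]-t[:2]).T)<.03)&(p[:,2]>.03)&(p[:,2]<.1); q=p[k]
    print(n,len(q),np.percentile(q[:,2],[0,1,3,5,10]).round(4),np.histogram(q[:,2],np.arange(.03,.1,.005))[0])
    if n=='wrist': print(d['pose'][:3,3]-t)
```

```text
scene 170 [0.0472 0.0486 0.0501 0.0537 0.0567] [ 0  0  0  5  8 12 14 12 10  3 19 17 23 47]
wrist 7367 [0.0484 0.051  0.054  0.0563 0.062 ] [   0    0    0   41  242  312  354  381  379  245  769  770 1794 2080]
[0.0439505  0.05107277 0.18137494]
```

Both depth cameras put the fingertips about 43 mm above the reported TCP height: tips at z≈0.048, reported 0.005. The x/y values agree. The fingers therefore shut above the ring and it has not moved. I'll correct for this offset and go down carefully.

```bash
python3 -m inch '[{"grip":0,"slide":[0,0,0],"angular":[0,0,0]},{"grip":0,"slide":[0,0,0],"angular":[0,0,0]},{"grip":0,"slide":[0,0,0],"angular":[0,0,0]},{"grip":0,"slide":[0,0,-0.01],"angular":[0,0,0]},{"grip":0,"slide":[0,0,-0.01],"angular":[0,0,0]},{"grip":0,"slide":[0,0,-0.01],"angular":[0,0,0]},{"grip":0,"slide":[0,0,0],"angular":[0,0,0]}]'
python3 - <<'E'
from h import *
t=monitor.get_obs()['tcp_pos']
d=cap('wrist'); K=d['camera_matrix']; v,u=np.nonzero(d['z_map']>0); Z=d['z_map'][v,u]
p=np.c_[(u-K[0,2])/K[0,0]*Z,(v-K[1,2])/K[1,1]*Z,Z]@d['pose'][:3,:3].T+d['pose'][:3,3]
y=np.array([np.sin(.857),-np.cos(.857)]); x=np.array([np.cos(.857),np.sin(.857)])
a=(p[:,:2]-t[:2])@x; b=(p[:,:2]-t[:2])@y
k=(abs(a)<.02)&(abs(b)>.03)&(abs(b)<.07)&(p[:,2]>.008)&(p[:,2]<.1); q=p[k]
print(t,np.histogram(q[:,2],np.arange(.005,.1,.005))[0],np.sort(q[:,2])[:20].round(3))
print(redring(d,t)[:4])
E
```

```text
time: 3.92
tcp_pos: [0.5517, 0.289, -0.0262]
ee_rot: [-3.141, 0.003, 0.857]
force: [-0.2, -0.4, -0.5]
width: 0.997
[ 0.55172466  0.28901483 -0.02617601] [   0    0    0    1  296  617  760  844  955 1039  830 1003  625 2172
 6745 6355 4322 5465] [0.025 0.025 0.025 0.025 0.025 0.026 0.026 0.026 0.026 0.026 0.026 0.026
 0.026 0.026 0.026 0.026 0.026 0.026 0.026 0.026]
(array([0.55253856, 0.29029067]), np.float64(0.02341701936627963), 5071, np.float64(1.0259890105579857e-06))
```

```bash
python3 -m inch '[{"grip":0,"slide":[0.001,0.001,-0.006],"angular":[0,0,0]},{"grip":0,"slide":[0,0,-0.006],"angular":[0,0,0]},{"grip":255,"slide":[0,0,0],"angular":[0,0,0]},{"grip":255,"slide":[0,0,0],"angular":[0,0,0]},{"grip":255,"slide":[0,0,0],"angular":[0,0,0]},{"grip":255,"slide":[0,0,0],"angular":[0,0,0]},{"grip":255,"slide":[0,0,0],"angular":[0,0,0]},{"grip":255,"slide":[0,0,0],"angular":[0,0,0]}]'
```

```text
time: 4.97
tcp_pos: [0.5545, 0.2908, -0.0361]
ee_rot: [3.141, -0.001, 0.857]
force: [0.3, -0.5, 4.4]
width: 0.474
```

```bash
python3 -m inch '[{"grip":255,"slide":[0,0,0.04],"angular":[0,0,0]},{"grip":255,"slide":[0,0,0.04],"angular":[0,0,0]},{"grip":255,"slide":[0.01,-0.04,0.01],"angular":[0,0,0]},{"grip":255,"slide":[0.011,-0.045,0],"angular":[0,0,0]},{"grip":255,"slide":[0.011,-0.045,0],"angular":[0,0,0]},{"grip":255,"slide":[0.011,-0.045,0],"angular":[0,0,0]},{"grip":255,"slide":[0.011,-0.045,0],"angular":[0,0,0]},{"grip":255,"slide":[0.011,-0.045,0],"angular":[0,0,0]},{"grip":255,"slide":[0.011,-0.045,0],"angular":[0,0,0]},{"grip":255,"slide":[0.01,-0.045,0],"angular":[0,0,0]},{"grip":255,"slide":[0,0,0],"angular":[0,0,0]},{"grip":255,"slide":[0,0,0],"angular":[0,0,0]}]'
python3 - <<'E'
from h import *
s=monitor.get_obs();t=s['tcp_pos'];print(t,s['joints'],s['width'])
d=cap('wrist'); save(d['img'],'w2.png'); r=redring(d,t,z0=.04,z1=.14); print(r[:4],r[4].min(0),r[4].max(0))
p=r[4]; 
o,x,y,f,c=jig()
E
```

```text
time: 6.48
tcp_pos: [0.6391, -0.0635, 0.0524]
ee_rot: [-3.14, 0.0, 0.857]
force: [0.2, 0.7, -0.4]
width: 0.475
[ 0.63908646 -0.06346783  0.05243704] [-0.33216136  0.57011807  0.50818958  1.70124206 -0.32806536  0.95752336
 -0.41369631] 0.47506632888127037
(array([ 0.63784724, -0.06485901]), np.float64(0.11163911627043309), 7355, np.float64(0.002232511219435778)) [ 0.61458283 -0.09820857  0.04046703] [ 0.65864167 -0.04357451  0.11561316]
```

View pics/w2.png

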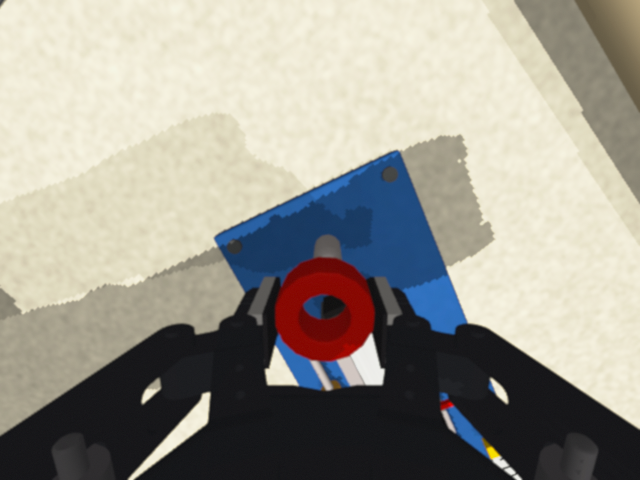

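The ring is held level and centred between the pads at (325,308). The post top shows just beyond it at about (327,240). I'll measure both from this frame.

Run:
```python
from h import *
t=monitor.get_obs()['tcp_pos']; d=load('wrist')
r=redring(d,t,z0=.107,z1=.117); print('ring',r[:4],r[0]-t[:2])
K=d['camera_matrix']; v,u=np.mgrid[225:262,310:346]; v=v.ravel();u=u.ravel(); Z=d['z_map'][v,u]
p=np.c_[(u-K[0,2])/K[0,0]*Z,(v-K[1,2])/K[1,1]*Z,Z]@d['pose'][:3,:3].T+d['pose'][:3,3]
q=p[(p[:,2]>.041)&(p[:,2]<.05)]; print('posttop',q.mean(0),q.min(0),q.max(0),len(q))
for uv in((327,238),(327,242)): print(pt(d,*uv,.044),pt(d,*uv))
for a in((216,238),(400,151)): print(pt(d,*a,.012))
o,x,y,f,c=jig(); print(c[0],c[3],f(149,162,.044))
```

```text
ring (array([ 0.63822211, -0.06411783]), np.float64(0.1118822843599253), 5823, np.float64(3.3810119820806934e-06)) [-0.00105242 -0.00172509]
posttop [ 0.64224838 -0.06264121  0.04269641] [ 0.63674187 -0.06888659  0.04100288] [ 0.6456418  -0.05932104  0.04472305] 98
[ 0.64861762 -0.05436262  0.044     ] [ 0.64430807 -0.05954961  0.020444  ]
[ 0.64700492 -0.05623158  0.044     ] [ 0.64431013 -0.05946968  0.02992423]
[ 0.58471761 -0.01117315  0.012     ]
[ 0.71637802 -0.04805302  0.012     ]
[ 0.71554232 -0.04733439  0.012     ] [ 0.5815598  -0.01105639  0.012     ] [ 0.64082842 -0.06609569  0.044     ]
```

```bash
python3 -m inch '[{"grip":255,"slide":[0.0025,-0.001,-0.016],"angular":[0,0,0]},{"grip":255,"slide":[0,0,-0.02],"angular":[0,0,0]},{"grip":255,"slide":[0,0,0],"angular":[0,0,0]}]'
python3 - <<'E'
from h import *
t=monitor.get_obs()['tcp_pos']; print(t); d=cap('wrist'); save(cv2.resize(d['img'][230:390,230:430],None,fx=3.5,fy=3.5,interpolation=cv2.INTER_CUBIC),'w3.png')
r=redring(d,t,z0=.070,z1=.082); print('ring',r[:4])
K=d['camera_matrix']; v,u=np.mgrid[260:360,290:360]; v=v.ravel();u=u.ravel(); Z=d['z_map'][v,u]
p=np.c_[(u-K[0,2])/K[0,0]*Z,(v-K[1,2])/K[1,1]*Z,Z]@d['pose'][:3,:3].T+d['pose'][:3,3]
sat=cv2.cvtColor(d['img'],cv2.COLOR_RGB2HSV)[v,u,1]
k=(p[:,2]>.04)&(p[:,2]<.048)&(sat<90); q=p[k]; print('posttop',len(q),q.mean(0),q.min(0),q.max(0))
E
```

```text
time: 6.9
tcp_pos: [0.6398, -0.0643, 0.0142]
ee_rot: [-3.137, 0.003, 0.858]
force: [-1.0, 0.2, -0.3]
width: 0.472
[ 0.63975981 -0.06433728  0.014151  ]
ring (array([ 0.63908772, -0.06502456]), np.float64(0.0736525064063997), 5702, np.float64(1.7682425714971446e-06))
posttop 141 [ 0.62973265 -0.08922058  0.0433776 ] [ 0.61916332 -0.10773085  0.04048969] [ 0.63920835 -0.06668854  0.04494487]
```

View pics/w3.png

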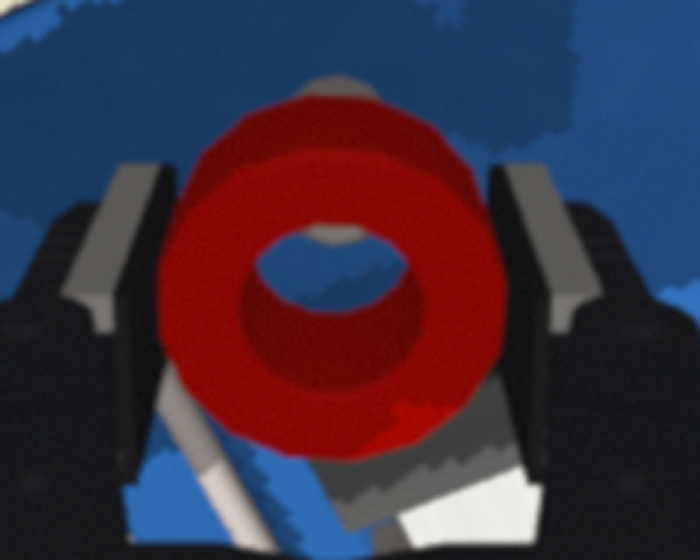

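Run:
```python
from h import *
d=load('wrist'); x=np.array([np.cos(.858),np.sin(.858),0])
print(pt(d,325.7,299.4,.044)+.0055*x, pt(d,325.7,252.3,.012)-.009*x, pt(d,325.7,299.4))
print(monitor.get_obs()['tcp_pos'])
```

```text
[ 0.6387489  -0.06626443  0.044     ] [ 0.63833912 -0.06667055  0.012     ] [ 0.63473293 -0.07090888  0.04272026]
[ 0.64086204 -0.06485677  0.01545631]
```

```bash
python3 -m inch '[{"grip":255,"slide":[-0.0006,-0.0015,0],"angular":[0,0,0]},{"grip":255,"slide":[0,0,-0.008],"angular":[0,0,0]},{"grip":255,"slide":[0,0,-0.006],"angular":[0,0,0]},{"grip":255,"slide":[0,0,-0.004],"angular":[0,0,0]},{"grip":255,"slide":[0,0,0],"angular":[0,0,0]}]'
```

```text
time: 7.58
tcp_pos: [0.6413, -0.0668, -0.0012]
ee_rot: [-3.141, 0.001, 0.857]
force: [0.0, 0.0, -0.7]
width: 0.47
```

No contact force so far, with the underside about 9 mm below the post's top. I'll continue down.

```bash
python3 -m inch '[{"grip":255,"slide":[0,0,-0.007],"angular":[0,0,0]},{"grip":255,"slide":[0,0,-0.007],"angular":[0,0,0]},{"grip":255,"slide":[0,0,-0.005],"angular":[0,0,0]},{"grip":255,"slide":[0,0,0],"angular":[0,0,0]}]'
```

```text
time: 8.07
tcp_pos: [0.6411, -0.0664, -0.0207]
ee_rot: [-3.14, 0.001, 0.857]
force: [-0.7, 2.1, -1.2]
width: 0.469
```

```bash
python3 -m inch '[{"grip":255,"slide":[0,0,-0.003],"angular":[0,0,0]},{"grip":255,"slide":[0,0,-0.003],"angular":[0,0,0]},{"grip":255,"slide":[0,0,-0.001],"angular":[0,0,0]},{"grip":255,"slide":[0,0,0],"angular":[0,0,0]}]'
python3 - <<'E'
from h import *
t=monitor.get_obs()['tcp_pos']; d=cap('wrist'); r=redring(d,t,z0=.028,z1=.045); print('ring',r[:4],np.percentile(r[4][:,2],[10,50,90,97]))
E
```

```text
time: 8.57
tcp_pos: [0.6413, -0.0663, -0.027]
ee_rot: [-3.141, 0.0, 0.857]
force: [-3.0, 4.2, 2.0]
width: 0.471
ring (array([ 0.63996461, -0.06724114]), np.float64(0.03250354451165193), 5370, np.float64(1.9074961744235388e-06)) [0.03139623 0.03250354 0.03333797 0.03368128]
```

```bash
python3 -m inch '[{"grip":255,"slide":[0,0,-0.001],"angular":[0,0,0]},{"grip":90,"slide":[0,0,0],"angular":[0,0,0]},{"grip":60,"slide":[0,0,0],"angular":[0,0,0]},{"grip":60,"slide":[0,0,0],"angular":[0,0,0]},{"grip":60,"slide":[0,0,0],"angular":[0,0,0]},{"grip":60,"slide":[0,0,0.03],"angular":[0,0,0]},{"grip":60,"slide":[0,0,0.04],"angular":[0,0,0]},{"grip":0,"slide":[0,0,0.04],"angular":[0,0,0]},{"grip":0,"slide":[0,0,0],"angular":[0,0,0]},{"grip":0,"slide":[0,0,0],"angular":[0,0,0]}]'
python3 - <<'E'
from h import *
s=monitor.get_obs();t=s['tcp_pos'];print(t,s['joints'],s['width']); d=cap('wrist'); save(d['img'],'w4.png'); r=redring(d,t,z0=.024,z1=.045); print('ring',r[:4],np.percentile(r[4][:,2],[10,50,90,97]))
E
```

```text
time: 9.88
tcp_pos: [0.6413, -0.0668, 0.0818]
ee_rot: [-3.141, 0.0, 0.857]
force: [0.3, 0.3, -1.1]
width: 0.998
[ 0.6412839  -0.06677895  0.08183283] [-0.33945626  0.54147223  0.52557686  1.67394066 -0.31028964  1.01069399
 -0.42325913] 0.9975486314987805
ring (array([ 0.64010115, -0.06681846]), np.float64(0.031471143570793114), 1801, np.float64(1.9107790284609716e-06)) [0.03030122 0.03147114 0.032326   0.03272339]
```

View pics/w4.png

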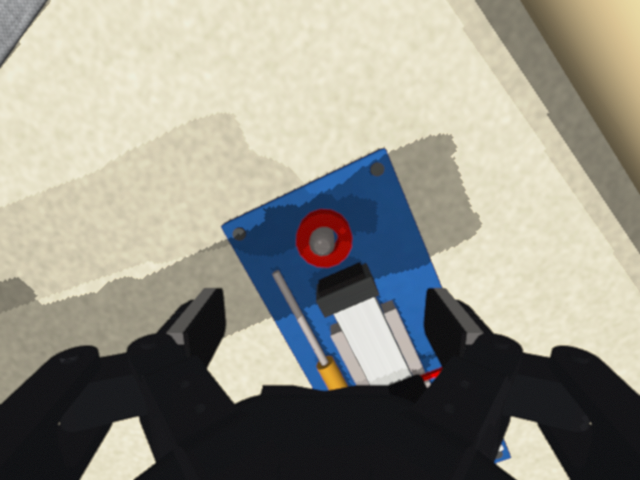

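The ring is home: its top is at about 31.5 mm (nominal 32) with the post through the bore at (323,240), and it is released. Next I move over the handle, turning to jig yaw −15.7°.

```bash
python3 -m inch '[{"grip":0,"slide":[-0.0055,-0.019,0],"angular":[0,0,-0.162]},{"grip":0,"slide":[-0.0055,-0.019,0],"angular":[0,0,-0.162]},{"grip":0,"slide":[-0.0055,-0.019,0],"angular":[0,0,-0.162]},{"grip":0,"slide":[-0.0055,-0.019,0],"angular":[0,0,-0.162]},{"grip":0,"slide":[-0.0055,-0.019,0],"angular":[0,0,-0.162]},{"grip":0,"slide":[-0.0055,-0.019,0],"angular":[0,0,-0.162]},{"grip":0,"slide":[-0.0055,-0.019,0],"angular":[0,0,-0.159]},{"grip":0,"slide":[0,0,0],"angular":[0,0,0]},{"grip":0,"slide":[0,0,0],"angular":[0,0,0]}]'
python3 - <<'E'
from h import *
s=monitor.get_obs();t=s['tcp_pos'];print(t,s['ee_rot'],s['joints']); d=cap('wrist'); save(d['img'],'w5.png')
K=d['camera_matrix']; v,u=np.nonzero(d['z_map']>0); Z=d['z_map'][v,u]
p=np.c_[(u-K[0,2])/K[0,0]*Z,(v-K[1,2])/K[1,1]*Z,Z]@d['pose'][:3,:3].T+d['pose'][:3,3]
o,x,y,f,c=jig(); J=np.c_[(p-o)@x,(p-o)@y,p[:,2]]
k=(abs(J[:,0])<.04)&(abs(J[:,1]+.02)<.03)&(J[:,2]>.079)&(J[:,2]<.089); q=J[k]
print('handle',len(q),np.percentile(q,[1,50,99],axis=0)); print('tcp',(t-o)@x,(t-o)@y)
hsv=cv2.cvtColor(d['img'],cv2.COLOR_RGB2HSV)[v,u]
for n,h0,h1 in(('yellow',22,32),('red',-1,7)):
    k=(hsv[:,0]>=h0)&(hsv[:,0]<=h1)&(hsv[:,1]>150)&(hsv[:,2]>80)&(abs(J[:,0]-.05)<.02)&(J[:,1]<.02)&(J[:,1]>-.13); q=J[k]
    print(n,len(q)); 
    if len(q): print(np.percentile(q,[2,50,98],axis=0).round(4))
E
```

```text
time: 11.05
tcp_pos: [0.6031, -0.1986, 0.0812]
ee_rot: [-3.141, 0.002, -0.271]
force: [-0.1, -0.3, -0.5]
width: 1.0
[ 0.60308241 -0.19856805  0.08124496] [-3.14101119e+00  1.67039669e-03 -2.71038961e-01] [-0.31250648  0.61111213  0.80767026  1.70326917 -0.49964849  1.04747157
 -1.17908243]
handle 2152 [[-0.02209021 -0.02760954  0.07959067]
 [ 0.0030453  -0.01976721  0.08318851]
 [ 0.02528584 -0.01218649  0.08492054]]
tcp 0.00219170494207056 -0.01684382629484894
yellow 596
[[ 0.0455 -0.0829  0.0271]
 [ 0.0559 -0.077   0.0315]
 [ 0.0663 -0.072   0.0329]]
red 62
[[ 0.03   -0.0215  0.0323]
 [ 0.0352 -0.0194  0.0337]
 [ 0.0436 -0.0182  0.0349]]
```

View pics/w5.png

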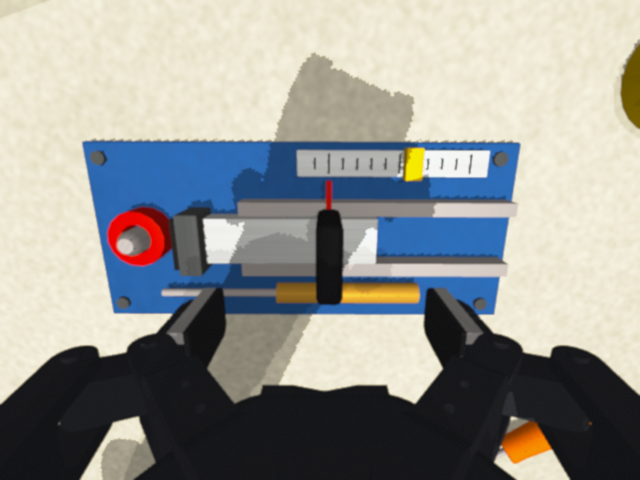

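The handle is centred at jig y≈−0.020. The pointer at (329,190) is at −0.0195 and the clip at (414,164) is centred at about −0.0775, so the pull is about 58 mm. Now I'll descend and grip.

```bash
python3 -m inch '[{"grip":0,"slide":[-0.0008,-0.003,-0.02],"angular":[0,0,-0.004]},{"grip":0,"slide":[0,0,-0.025],"angular":[0,0,0]},{"grip":0,"slide":[0,0,-0.02],"angular":[0,0,0]},{"grip":0,"slide":[0,0,-0.014],"angular":[0,0,0]},{"grip":255,"slide":[0,0,0],"angular":[0,0,0]},{"grip":255,"slide":[0,0,0],"angular":[0,0,0]},{"grip":255,"slide":[0,0,0],"angular":[0,0,0]},{"grip":255,"slide":[0,0,0],"angular":[0,0,0]},{"grip":255,"slide":[0,0,0],"angular":[0,0,0]},{"grip":255,"slide":[0,0,0],"angular":[0,0,0]},{"grip":255,"slide":[0,0,0],"angular":[0,0,0]}]'
```

```text
time: 12.48
tcp_pos: [0.6034, -0.2015, 0.0042]
ee_rot: [-3.14, -0.001, -0.277]
force: [-0.4, 4.1, 5.3]
width: 0.181
```

```bash
python3 -m inch '[{"grip":255,"slide":[-0.0014,-0.0048,0],"angular":[0,0,0]},{"grip":255,"slide":[-0.0019,-0.0067,0],"angular":[0,0,0]},{"grip":255,"slide":[-0.0019,-0.0067,0],"angular":[0,0,0]},{"grip":255,"slide":[-0.0019,-0.0067,0],"angular":[0,0,0]},{"grip":255,"slide":[-0.0019,-0.0067,0],"angular":[0,0,0]},{"grip":255,"slide":[-0.0019,-0.0067,0],"angular":[0,0,0]},{"grip":255,"slide":[-0.0019,-0.0067,0],"angular":[0,0,0]},{"grip":255,"slide":[-0.0019,-0.0067,0],"angular":[0,0,0]},{"grip":255,"slide":[0,0,0],"angular":[0,0,0]},{"grip":255,"slide":[0,0,0],"angular":[0,0,0]}]'
cat > m.py <<'E'
from h import *
import sys
s=monitor.get_obs();t=s['tcp_pos']; d=cap('wrist'); save(cv2.resize(d['img'][120:320,200:500],None,fx=2.6,fy=2.6,interpolation=cv2.INTER_CUBIC),sys.argv[1])
K=d['camera_matrix']; v,u=np.nonzero(d['z_map']>0); Z=d['z_map'][v,u]
p=np.c_[(u-K[0,2])/K[0,0]*Z,(v-K[1,2])/K[1,1]*Z,Z]@d['pose'][:3,:3].T+d['pose'][:3,3]
o,x,y,f,c=jig(); J=np.c_[(p-o)@x,(p-o)@y,p[:,2]]
print('tcp',(t-o)@x,(t-o)@y,s['force'],s['width'])
hsv=cv2.cvtColor(d['img'],cv2.COLOR_RGB2HSV)[v,u]
for n,h0,h1 in(('yellow',22,32),('red',-1,7)):
    k=(hsv[:,0]>=h0)&(hsv[:,0]<=h1)&(hsv[:,1]>150)&(hsv[:,2]>40)&(abs(J[:,0]-.05)<.02)&(J[:,1]<.02)&(J[:,1]>-.13); q=J[k]
    print(n,len(q)); 
    if len(q): print(np.percentile(q,[2,50,98],axis=0).round(4),np.median(u[k]),np.median(v[k]))
E
python3 m.py w6.png
```

```text
time: 13.72
tcp_pos: [0.5898, -0.2496, 0.0042]
ee_rot: [-3.135, 0.0, -0.275]
force: [0.3, 10.3, 9.4]
width: 0.179
tcp 0.003226084781196645 -0.06961512468792029 [ 0.27945789 10.31432252  9.44058321] 0.1794295826002929
yellow 1150
[[ 0.0456 -0.0834  0.0303]
 [ 0.0561 -0.078   0.0316]
 [ 0.0662 -0.0726  0.0329]] 342.0 176.0
red 199
[[ 0.0302 -0.0718  0.0324]
 [ 0.0368 -0.0704  0.0337]
 [ 0.0444 -0.0685  0.0349]] 325.0 218.0
```

View pics/w6.png

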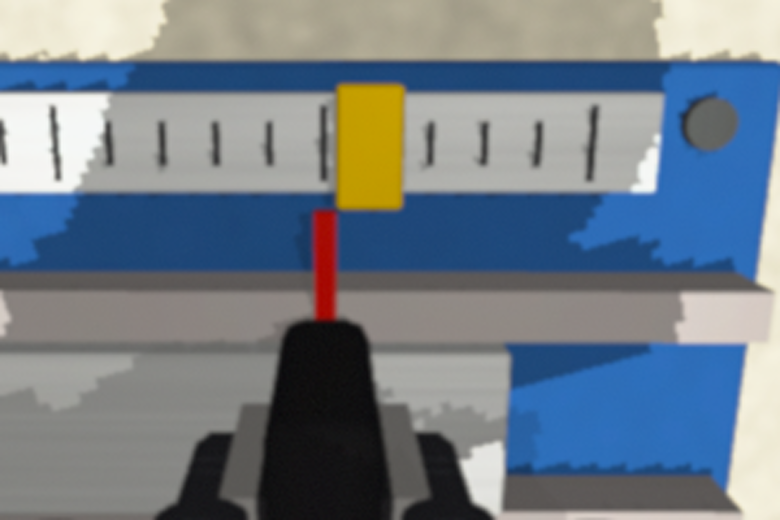

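The grip holds and the pointer, at (325,265) in the crop, stands 7.8 mm short of the clip centre at (370,147). I'll finish the pull.

```bash
python3 -m inch '[{"grip":255,"slide":[-0.0011,-0.0039,0],"angular":[0,0,0]},{"grip":255,"slide":[-0.001,-0.0036,0],"angular":[0,0,0]},{"grip":255,"slide":[0,0,0],"angular":[0,0,0]},{"grip":255,"slide":[0,0,0],"angular":[0,0,0]},{"grip":255,"slide":[0,0,0],"angular":[0,0,0]},{"grip":255,"slide":[0,0,0],"angular":[0,0,0]}]'; python3 m.py w7.png
python3 - <<'E'
from h import *
d=cap('top'); print(redring(d,[.640,-.066],z0=.025,z1=.045)[:4])
E
```

```text
time: 14.52
tcp_pos: [0.5878, -0.2565, 0.0042]
ee_rot: [-3.134, 0.001, -0.275]
force: [-0.8, 11.4, 9.4]
width: 0.18
tcp 0.003242402438124559 -0.07673628050936813 [-0.80054739 11.37335921  9.44403235] 0.17986225062436428
yellow 1172
[[ 0.0455 -0.0834  0.0302]
 [ 0.056  -0.078   0.0316]
 [ 0.066  -0.0725  0.033 ]] 326.0 176.0
red 199
[[ 0.0303 -0.0789  0.0325]
 [ 0.0368 -0.0775  0.0337]
 [ 0.0444 -0.0757  0.0348]] 325.0 218.0
(array([ 0.63975795, -0.06668632]), np.float64(0.03162862683959866), 121, np.float64(5.21495254077342e-07))
```

View pics/w7.png

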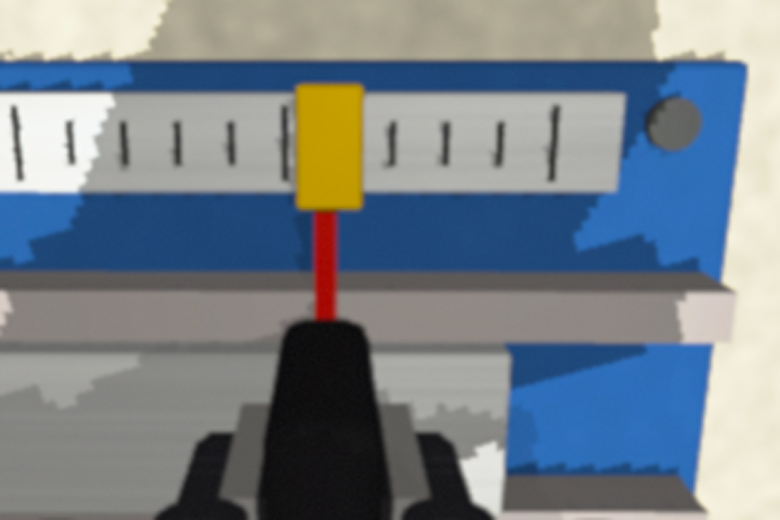

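The pointer is within about 0.6 mm of the clip's centre. The clip hasn't moved, the ring is still home and the grip is steady, so I'm handing in.

```bash
python3 -c "
from rig import workorder; print(workorder.sign_off())"
```

```text
the job is handed in; nothing more can be done
None
```

The job is done and handed in at about 14.5 s: the medium ring is on the post and released, and the clamp is held back with its pointer at the yellow clip.

**Ring:** Its top measures 31.5 mm above the table (32 mm nominal when home), and it is centred on the post. A top-camera check after the pull gave the same result.

**Clamp:** The pointer tip is at jig y −77.5 mm and the clip centre at −78.0 mm, so about 0.5 mm apart with 6 mm allowed. The clip has not moved. The handle is still gripped (opening about 15 mm), with about 11 N along the pull.

**What disagreed:**
- **Height offset:** The reported tool height was about 43 mm below where the depth cameras saw the shut fingertips. The first grasp therefore closed in the air above the ring. Nothing was touched, and I corrected for the offset afterwards.
- **Vertical force:** While holding the handle the wrist reads a steady upward force of about 9 N, well under the limits. I did not find its cause.

I did not re-check the small and large rings or the other bench items in a final picture. No contact with them was planned or felt.

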